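# Drive the stuck plug out of the inclined tube

## Robot

A 7-joint arm with a two-finger parallel gripper is mounted at the origin on a cart in front of the work surface, level with it; the furniture and walls round the work are solid. World frame = base frame: x ahead of the robot, y to its left, z up, the work surface at z = 0. Lengths are in mm, angles in rad, forces in N, time in s.
With the tool pointing down it reaches from about 400 to 875 mm from the base axis. Payload 6.5 kg.
Tool frame: the origin (TCP) lies at the very end of the fingers, on their centre line; the grasp point (between the pads) lies 19 mm behind it; z points along the fingers, y is the line along which they close (so a half turn about z gives the same grasp; the last joint's range is limited). The gripper opens to 88 mm and grips with 3 to 60 N. Pads are 18 mm wide; open, the fingers measure 123 mm over their backs; the gripper's body (75 mm by 187 mm) begins 45 mm behind the grasp point.
Start: joints at [-1.353, 0.536, -0.004, 1.538, 0.003, 1.067, -0.071], TCP at [181.999, 623.992, 238.716] pointing down, gripper open.
Joint ranges: [-2.7, 2.7], [-0.37, 2.16], [-1.27, 1.26], [0.24, 2.4], [-1.31, 4.45], [0.19, 1.91], [-2.76, 2.76]. Speed limits (rad/s): [2.39, 2.39, 3.14, 3.14, 3.14, 3.14, 3.14].

## Interface

Orientations are given as a unit quaternion [w, x, y, z].
In Python, from bench import bot gives the robot as it stands. Calls block until the motion is done:
- bot.move_pose(position, orientation): joint-space move of the TCP to a pose.
- bot.move_straight(position, ori=None, velocity=150): straight line of the TCP; ori=None keeps the orientation; velocity is the mean speed in mm/s.
- bot.set_joints(angles): joint-space move.
- bot.grip(opening): opening from 0.0 (shut) to 1.0 (fully open); the grip force is fixed at half the most; returns when the fingers have stopped.
- bot.hold(seconds).
- bot.inverse_kinematics(position, orientation): joint angles nearest the present ones, or None.
- bot.camera(name): name is "scene" or "top" or "wrist"; returns the picture (480x640x3 uint8, blue, green, red); there is no depth.
- bot.calibration(name): a dict with "mtx" (3x3 intrinsics, pixels), "eye" and "orientation" of the camera in the world; the wrist camera has in their place "tool_from_camera" (4x4, takes a point from camera to tool coordinates, whose origin is the TCP and whose axes are the flange's). Camera axes: x right, y down, z forward; pixel columns grow to the right and rows downward; lengths in mm; the calibration is good to about 2 mm. A picture is of the moment at which its call begins: read the wrist's pose just before it. calibration takes no time and is no camera call.
A pose or a line that the arm cannot do raises bot.IKError and nothing moves.
- bot.hand_in(): hands the job in; it is judged then, once.
Readings, each from a call of its own:
- bot.current_time_s(): time.
- bot.current_joint_pos(): joint angles.
- bot.current_joint_vel(): joint speeds.
- bot.current_tau(): joint torques, N m.
- bot.current_eef_pos(): TCP position.
- bot.current_orientation(): TCP orientation.
- bot.current_contact_force(): force on the tool from outside, world axes, zero at the start.
- bot.current_ft_torque(): the same for the moment, N m.
- bot.current_opening(): opening from 0.0 (shut) to 1.0 (fully open).
- bot.current_gripper_force(): force on a finger pad.
Only numpy, scipy, OpenCV 4.12 (cv2) and the standard library are available. Lean on these libraries where they do the work, as an engineer would, in place of code of your own. Each camera call takes 0.05 s, during which the arm holds its last target. There are 200 camera calls.

## Task

A brass plug is stuck tight in the slanting black tube on the stand. Lift the drift rod off its fork holder, push it down the tube from the upper mouth to drive the plug out of the bottom into the grey catch tray, and leave the rod in the tube with its collar down on the tube's rim, as a dust stopper. Do not shift the square bottle, the capped vial or the reagent bottle that stand around.

Things in the scene. Friction and masses are not known exactly. Their poses are not given: they have to be found in the camera images.
- drift_grip (a point): Centre of the drift rod's handle, a black round grip 22 mm diameter and 55 mm long; z axis = the rod's axis, from tip to grip. A steel collar (32 mm diameter, 6 mm thick) adjoins the grip's lower end; its underside is 33.5 mm below this point. Rod mass about 0.14 kg. At the start the rod hangs upright in the fork by its collar.
- drift_tip (a point): Centre of the lower end of the rod, 116.5 mm below the grip's centre; same axes. From here a plain round steel shank of 12 mm diameter runs 83 mm up to the collar's underside; its end is blunt, slightly chamfered.
- rack: Fork holder, fixed. Origin on the table under the rod's axis; +x points from the open end to the post. Two level steel prongs (gap 20 mm, tops 100 mm above the table) carry the rod's collar; at the open end, 27 mm from the origin, their tips turn up 16 mm, so lift the collar past that before leaving sideways. Nothing is above the rod. Base plate 78 x 66 mm.
- tube: Black tube in a stand, fixed, 65 mm long, outside 33 mm (37 mm at the upper rim), bore 20 mm, open at both ends. Origin: centre of the lower mouth, 62 mm above the table; z axis up the bore, leaning 30 degrees from vertical, upper mouth toward the near right as the robot sees it. A spring plunger in its +x wall, 33 mm above the origin, presses on the plug. The stand's cheeks stay below the rim.
- tube_mouth (a point): Centre of the tube's upper mouth, in the plane of the rim; same axes as the tube (z out of the bore).
- plug_center (a point): Centre of the solid brass plug, 18 mm diameter, 22 mm long, z axis along it. At the start it is stuck in the tube, its top 17 mm below the upper rim. A sprung ball sits in a groove round it and grips it: it takes a push of about 8 N (5 to 15 N) along the bore for some 20 mm to get it past the ball; then it drops out by itself.
- tray_floor (a point): Centre of the inner floor of the grey open catch tray on the stand below the tube's lower mouth, fixed; inside 74 x 70 mm (x, y), walls 27 mm high.
- bottle: Clear square bottle, 44 x 44 x 135 mm, origin at the centre of its foot; bystander.
- vial: Capped glass vial, 27 mm diameter, 64 mm high, origin at the centre of its foot; bystander.
- reagent: Small reagent bottle with screw cap, 46 mm diameter, 87 mm high, origin at the centre of its foot; bystander.
Not all that is in view belongs to the job. Leave any brown look-alike of the part that bears drift_grip alone.

How it is judged (in metres and radians):
On the way, in this order (a step that is already met when the one before it is completed fails the run):
1. the drift rod is lifted off the fork and taken away from it (contact force between drift and rack below 0.1 N and horizontal distance between drift_grip and rack above 0.06 m), for 0.1 s.
2. the drift, inside the tube from the upper mouth, pushes on the plug (contact force between drift and plug above 2 N and z of drift_tip in the frame of tube between 0.005 and 0.06 m and x of drift_tip in the frame of tube between -0.01 and 0.01 m and y of drift_tip in the frame of tube between -0.01 and 0.01 m), for 0.05 s.
At the end, for the whole second after the job is handed in: The plug lies at rest in the catch tray; the drift rod, let go, is at rest in the tube with its collar on the upper rim (its tip stands 18 mm out of the lower mouth; at least 13 mm is required) (x of plug_center in the frame of tray_floor between -0.037 and 0.037 m and y of plug_center in the frame of tray_floor between -0.035 and 0.035 m and z of plug_center in the frame of tray_floor below 0.025 m and linear speed of each of plug, drift below 0.02 m/s and z of drift_tip in the frame of tube below -0.013 m and x of drift_tip in the frame of tube between -0.012 and 0.012 m and y of drift_tip in the frame of tube between -0.012 and 0.012 m and angle between the z axis of drift_grip and the z axis of tube, either way round below 0.2 rad); the robot touches nothing.
It fails at once if the square bottle is shifted more than 3 cm (distance of bottle from where it was at the start of the episode above 0.03 m).
It fails at once if the capped vial is shifted more than 3 cm (distance of vial from where it was at the start of the episode above 0.03 m).
It fails at once if the reagent bottle is shifted more than 3 cm (distance of reagent from where it was at the start of the episode above 0.03 m).
It also fails if it takes over 48 s, if anything falls off the work surface, if the arm or the gripper's body presses on something with over 40 N, if the wrist force passes 120 N, or if a joint passes its speed limit or range.

## Working session

There is one attempt and no reset: what is moved stays moved. The work goes in short steps, each a Python script; the robot and the scene stay as the last script left them, time stands still between calls to the robot, and variables do not carry over. Pictures are saved under pics/ and viewed, at most 10 in all, crops included, and the job is handed in when it is done.

```bash
ls; mkdir -p pics; python3 - <<'E'
from bench import bot
import cv2
for n in("scene","top"):
    cv2.imwrite(f"pics/{n}0.png",bot.camera(n)); print(n,bot.calibration(n))
print(bot.calibration("wrist"),bot.current_orientation(),bot.current_eef_pos(),bot.current_time_s())
E
```

```text
pics
scene {'mtx': array([[478.92431629,   0.        , 325.0054292 ],
       [  0.        , 478.92431629, 236.66713492],
       [  0.        ,   0.        ,   1.        ]]), 'eye': array([ -37.20339963, -641.34091241,  715.22225159]), 'orientation': array([-0.35216132,  0.79972289, -0.44480983,  0.19639225])}
top {'mtx': array([[583.02394707,   0.        , 314.24102318],
       [  0.        , 583.02394707, 239.02299384],
       [  0.        ,   0.        ,   1.        ]]), 'eye': array([ 417.38203989, -321.54853889, 1046.93953791]), 'orientation': array([-0.04000411,  0.71255716, -0.69984599,  0.02962352])}
{'mtx': array([[420.7210076 ,   0.        , 316.5237254 ],
       [  0.        , 420.7210076 , 231.89158466],
       [  0.        ,   0.        ,   1.        ]]), 'tool_from_camera': array([[-6.21510934e-04, -9.48000589e-01, -3.18267965e-01,
         8.33640579e+01],
       [ 9.99999467e-01, -3.26857529e-04, -9.79204654e-04,
         4.52304660e-01],
       [ 8.24258308e-04, -3.18268404e-01,  9.48000287e-01,
        -1.46224523e+02],
       [ 0.00000000e+00,  0.00000000e+00,  0.00000000e+00,
         1.00000000e+00]])} [-4.60016928e-05  1.41370824e-01  9.89956422e-01 -7.55773353e-04] [181.86103603 623.48220316 237.95214287] 0.1
```

View pics/scene0.png

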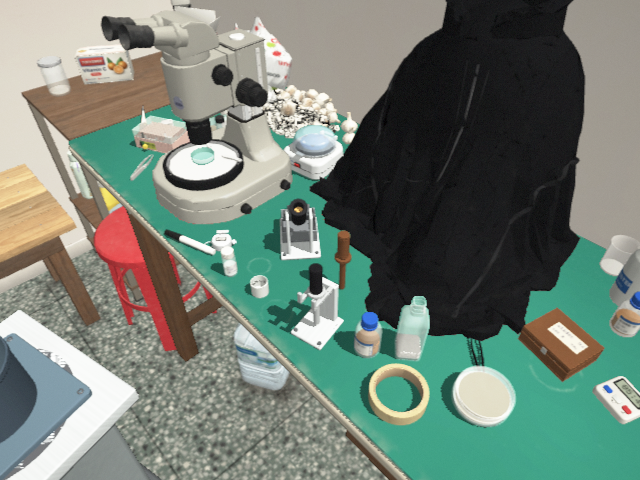

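View pics/top0.png

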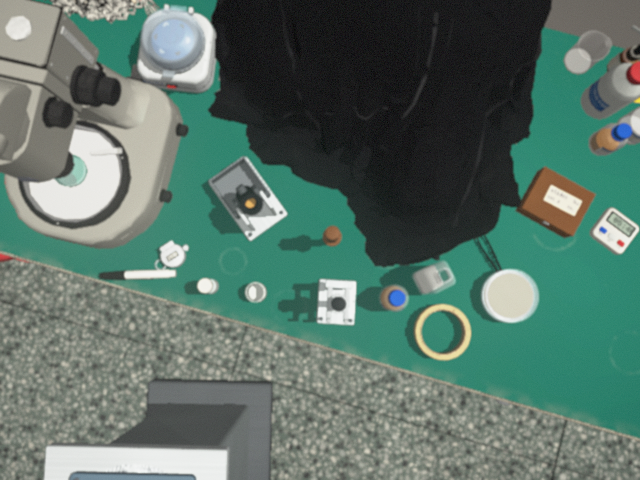

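The scene shows the fork with the black grip at (316,280), the brown decoy at (344,250) and the tube stand at (300,230). The reagent bottle is at (368,335), the square bottle at (412,330) and the vial at (230,262). In the top view the grip is at (338,303) and the tube mouth at (250,203). I'll zoom in on these.

```bash
cat > h.py <<'E'
import numpy as np, cv2
from scipy.spatial.transform import Rotation as R
from bench import bot
def rot(q): return R.from_quat([q[1],q[2],q[3],q[0]])
def quat(r): x=(r if isinstance(r,R) else R.from_matrix(r)).as_quat(); return [x[3],x[0],x[1],x[2]]
def ray(c,uv,eye=None,M=None):
    """eye, unit direction of pixel; c = calibration"""
    if eye is None: eye,M=c["eye"],rot(c["orientation"]).as_matrix()
    d=M@np.linalg.solve(c["mtx"],[uv[0],uv[1],1.]); return np.array(eye),d/np.linalg.norm(d)
def onz(e,d,z): return e+d*(z-e[2])/d[2]
def cross(r1,r2):
    (a,u),(b,v)=r1,r2; s=np.linalg.lstsq(np.c_[u,-v],b-a,rcond=None)[0]
    p,q=a+u*s[0],b+v*s[1]; return (p+q)/2,np.linalg.norm(p-q)
def wristpose():
    T=bot.calibration("wrist")["tool_from_camera"]; M=rot(bot.current_orientation()).as_matrix(); p=bot.current_eef_pos()
    return p+M@T[:3,3],M@T[:3,:3]
def proj(c,P,eye=None,M=None):
    if eye is None: eye,M=c["eye"],rot(c["orientation"]).as_matrix()
    v=c["mtx"]@(M.T@(np.array(P)-eye)); return v[:2]/v[2]
E
python3 - <<'E'
from h import *
s=cv2.imread("pics/scene0.png");t=cv2.imread("pics/top0.png")
a=cv2.resize(s[190:350,260:360],(400,600)[:2],interpolation=cv2.INTER_CUBIC) if 0 else cv2.resize(s[190:350,260:360],None,fx=3.75,fy=3.75,interpolation=cv2.INTER_CUBIC)
b=cv2.resize(t[145:330,200:310+55],None,fx=2.55,fy=3.24,interpolation=cv2.INTER_CUBIC)
cv2.imwrite("pics/z1.png",np.hstack([a,b[:600] if b.shape[0]>=600 else cv2.copyMakeBorder(b,0,600-b.shape[0],0,0,0)])[:, :800])
cs,ct=[bot.calibration(n) for n in("scene","top")]
print("rodtop",cross(ray(cs,(316,267)),ray(ct,(338,304))))
print("mouth",cross(ray(cs,(299,209)),ray(ct,(250,203))))
print("decoy top",cross(ray(cs,(344,234)),ray(ct,(332,236))))
for n,uv,z in(("reag",(397,298),87),("bottle",(434,277),100),("vial",(207,286),64)): print(n,onz(*ray(ct,uv),z))
E
```

```text
rodtop (array([ 407.85531573, -346.80961162,  161.44660675]), np.float64(3.4069467234540207))
mouth (array([ 568.35209321, -202.63826637,  108.23673997]), np.float64(3.9070706004709628))
decoy top (array([ 512.75894333, -337.1546525 ,  147.46032988]), np.float64(5.2364142951101815))
reag [ 417.58321716 -443.67238739   87.        ]
bottle [ 452.49069465 -501.57609948  100.        ]
vial [ 431.73048536 -126.96581962   64.        ]
```

View pics/z1.png

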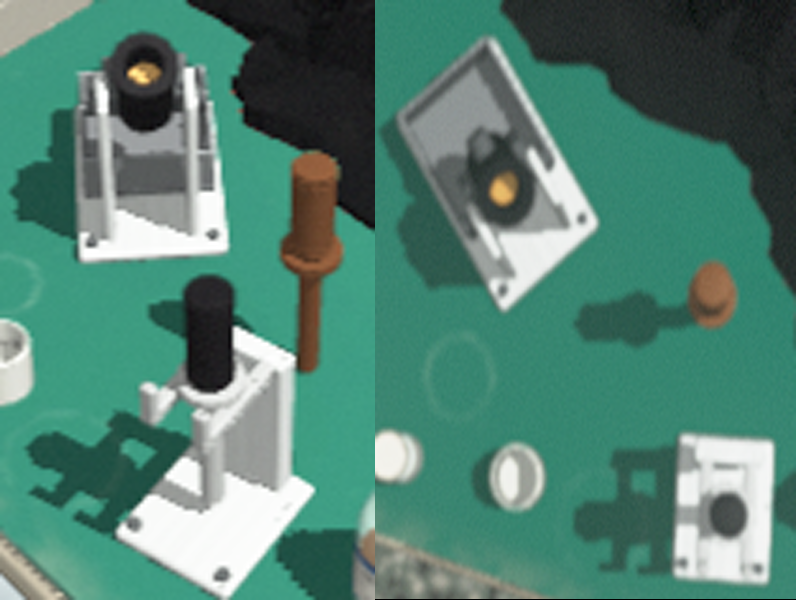

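The zoom shows the fork opening towards the robot, with the black grip and the upturned tips on that side. The tube mouth shows the brass plug inside, leaning near-right along the stand's long axis. Next I'll check the microscope clearance and the IK options.

```bash
python3 - <<'E'
from h import *
np.set_printoptions(precision=2,suppress=True)
cs,ct=[bot.calibration(n) for n in("scene","top")]
for uv in((108,28),(130,38),(190,140)):
    print(uv,[onz(*ray(cs,uv),z).round() for z in(100,200,300,350,400,450)])
for uv in((0,70),(20,25),(70,165),(5,110)): print("top",uv,[onz(*ray(ct,uv),z).round() for z in(0,100,200,300,400)])
# stand base corners z~5 and lean
t=[onz(*ray(ct,(200+(a-375)/2.55,145+b/3.24)),5) for a,b in((490,40),(595,225),(503,310),(400,120))]
print(np.array(t))
print("drape",[onz(*ray(ct,uv),z).round() for uv in((213,110),(250,148),(300,175),(355,190),(380,262)) for z in(0,60)])
down=lambda yaw: quat(R.from_euler("z",yaw,degrees=True)*R.from_euler("x",180,degrees=True))
for rr in(300,350,400):
  for z in(350,450,550):
    for az in(74,):
      p=[rr*np.cos(np.radians(az)),rr*np.sin(np.radians(az)),z]
      M=rot(bot.current_orientation())
      print(rr,z,bot.inverse_kinematics(p,bot.current_orientation()))
for y in(0,180,90,-90): print(y,bot.inverse_kinematics([408,-347,260],down(y)))
E
```

```text
(108, 28) [array([1073.,  974.,  100.]), array([893., 712., 200.]), array([712., 449., 300.]), array([622., 318., 350.]), array([532., 187., 400.]), array([441.,  55., 450.])]
(130, 38) [array([1047.,  830.,  100.]), array([871., 591., 200.]), array([695., 351., 300.]), array([607., 232., 350.]), array([518., 112., 400.]), array([430.,  -7., 450.])]
(190, 140) [array([658., 177., 100.]), array([545.,  44., 200.]), array([432., -89., 300.]), array([ 375., -155.,  350.]), array([ 319., -222.,  400.]), array([ 262., -288.,  450.])]
top (0, 70) [array([828., 289.,   0.]), array([789., 231., 100.]), array([750., 172., 200.]), array([711., 114., 300.]), array([671.,  56., 400.])]
top (20, 25) [array([917., 257.,   0.]), array([869., 202., 100.]), array([821., 147., 200.]), array([774.,  92., 300.]), array([726.,  36., 400.])]
top (70, 165) [array([650., 146.,   0.]), array([627., 102., 100.]), array([605.,  57., 200.]), array([583.,  12., 300.]), array([561., -32., 400.])]
top (5, 110) [array([752., 274.,   0.]), array([720., 217., 100.]), array([688., 160., 200.]), array([656., 103., 300.
[... 403 characters left out ...]
24.,    0.]), array([ 478., -418.,   60.])]
300 350 [-1.38 -0.23 -0.05  2.17 -0.01  1.2  -0.14]
300 450 [-1.37 -0.29 -0.05  1.98 -0.01  1.45 -0.13]
300 550 [-1.37 -0.29 -0.05  1.76 -0.01  1.68 -0.13]
350 350 [-1.38 -0.13 -0.04  2.09 -0.01  1.18 -0.13]
350 450 [-1.38 -0.18 -0.03  1.9  -0.01  1.42 -0.12]
350 550 [-1.38 -0.19 -0.03  1.69 -0.01  1.65 -0.13]
400 350 [-1.37 -0.02 -0.03  2.   -0.    1.17 -0.12]
400 450 [-1.38 -0.08 -0.02  1.82 -0.    1.41 -0.11]
400 550 [-1.38 -0.09 -0.02  1.6  -0.    1.63 -0.11]
0 [-0.18  0.52  1.1   1.86 -0.52  1.09 -0.45]
180 [-0.14  0.48  1.02  1.86 -0.47  1.07  2.64]
90 [-0.18  0.52  1.1   1.86 -0.52  1.09  1.12]
-90 [-0.18  0.52  1.1   1.86 -0.52  1.09 -2.02]
```

```bash
cat >> h.py <<'E'
down=lambda yaw: quat(R.from_euler("z",yaw,degrees=True)*R.from_euler("x",180,degrees=True))
def shot(name):
    e,M=wristpose(); im=bot.camera("wrist"); cv2.imwrite(f"pics/{name}.png",im); np.savez(f"pics/{name}.npz",e=e,M=M); return im
E
python3 - <<'E'
from h import *
np.set_printoptions(precision=2,suppress=True)
bot.move_straight([83,288,400],velocity=250)
q=np.array(bot.current_joint_pos()); q[0]=0.7; bot.set_joints(list(q))
print(bot.current_joint_pos(),bot.current_eef_pos(),bot.current_time_s())
for y in(0,180): print(y,bot.inverse_kinematics([408,-347,270],down(y)))
l=np.array([-.805,-.594,0]);tz=np.sin(np.pi/6)*l+[0,0,np.cos(np.pi/6)]
perp=np.cross([0,0,1],l)
mouth=np.array([568,-203,118.3])
for nm,yv in(("perp",perp),("-perp",-perp),("plane",np.cross(tz,perp)),("-plane",-np.cross(tz,perp))):
    z=-tz; M=np.c_[np.cross(yv,z),yv,z]
    print(nm,M[:,0],[bot.inverse_kinematics(mouth+tz*d,quat(M)) for d in(18,110,180)])
E
```

```text
[ 0.7  -0.27 -0.06  2.08 -0.02  1.33 -0.13] [ 215.31 -209.02  399.6 ] 4.1
0 [ 0.75  0.31 -0.16  1.8   0.06  1.03 -1.  ]
180 [ 0.57  0.31  0.06  1.81 -0.02  1.02  2.21]
perp [0.7  0.51 0.5 ] [array([ 0.76,  0.57, -0.28,  1.95, -0.69,  0.53,  0.18]), array([ 0.76,  0.41, -0.18,  1.95, -0.66,  0.73,  0.16]), array([ 0.73,  0.31, -0.05,  1.92, -0.65,  0.89,  0.15])]
-perp [-0.7  -0.51 -0.5 ] [array([ 1.31,  0.85, -1.08,  1.92,  0.52,  0.53,  2.29]), array([-0.17,  0.66,  1.09,  2.  , -1.26,  1.21, -2.52]), array([-0.14,  0.51,  1.1 ,  1.96, -1.08,  1.21, -2.62])]
plane [-0.59  0.81  0.  ] [array([ 0.68,  0.56, -0.19,  1.96, -0.78,  0.56,  1.82]), array([ 0.55,  0.4 ,  0.08,  1.96, -0.8 ,  0.78,  1.84]), array([ 0.51,  0.31,  0.22,  1.93, -0.74,  0.93,  1.81])]
-plane [ 0.59 -0.81  0.  ] [array([ 0.73,  0.56, -0.25,  1.95, -0.72,  0.54, -1.37]), array([ 0.74,  0.41, -0.15,  1.95, -0.68,  0.73, -1.4 ]), array([ 0.76,  0.31, -0.1 ,  1.92, -0.64,  0.88, -1.43])]
```

```bash
python3 - <<'E'
from h import *
np.set_printoptions(precision=2,suppress=True)
l=np.array([-.805,-.594,0]);tz=np.sin(np.pi/6)*l+[0,0,np.cos(np.pi/6)]
perp=np.cross([0,0,1],l); mouth=np.array([568,-203,118.3])
z=-tz; M=np.c_[np.cross(perp,z),perp,z]
t=cv2.imread("pics/top0.png"); ct=bot.calibration("top")
for nm,b in(("perp",perp),("plane",np.cross(perp,z))):
  for s in(-1,1):
    p=mouth+tz*78+s*94*b
    for w in(-37,37):
      pp=p+w*(M[:,0] if nm=="perp" else perp); uv=proj(ct,pp); print(nm,s,pp,uv,t[int(uv[1]),int(uv[0])])
bot.move_pose(mouth+tz*150,quat(M)); bot.hold(.2); a=shot("w_tube")
bot.move_pose([408,-347,280],down(0)); bot.hold(.2); b=shot("w_rod")
cv2.imwrite("pics/w1.png",cv2.resize(np.vstack([a,b]),None,fx=.62,fy=.62,interpolation=cv2.INTER_AREA))
print(bot.current_time_s(),bot.current_contact_force())
E
```

```text
perp -1 [ 454.97 -169.53  167.33] [222.18 269.85] [117 140  69]
perp -1 [ 506.56 -131.46  204.37] [193.01 232.82] [114 136  59]
perp 1 [ 566.65 -320.87  167.33] [323.56 198.46] [112 132  47]
perp 1 [ 618.24 -282.8   204.37] [298.37 159.22] [41 44 39]
plane -1 [ 449.09 -244.74  138.81] [273.34 275.34] [111 134  51]
plane -1 [ 493.05 -304.31  138.81] [312.12 247.88] [109 129  52]
plane 1 [ 580.16 -148.03  232.89] [202.22 179.37] [110 134  52]
plane 1 [ 624.12 -207.6   232.89] [244.98 149.69] [111 133  50]
6.8167 [ 0.56 -0.19 -1.07]
```

View pics/w1.png

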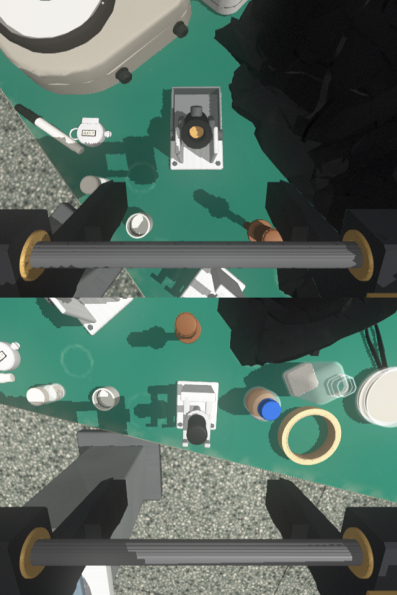

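The tube mouth with brass is at about (195,130) of the stacked picture, with the drape to its right. The rod grip is at (197,430) and the decoy at (188,328). I'll crop both in detail.

```bash
python3 - <<'E'
from h import *
a=cv2.imread("pics/w_tube.png")[130:280,260:360]; b=cv2.imread("pics/w_rod.png")[125:275,270:370]
cv2.imwrite("pics/w2.png",cv2.resize(np.hstack([a,b]),None,fx=4,fy=4,interpolation=cv2.INTER_CUBIC))
c=bot.calibration("wrist")
for n,P in(("w_tube",[568,-203,118.3]),("w_rod",[408,-347,161])):
    d=np.load(f"pics/{n}.npz"); print(n,d["e"],proj(c,P,d["e"],d["M"]))
E
```

```text
w_tube [ 506.04186706 -247.56338164  417.30170865] [316.6363182  211.11512206]
w_rod [ 490.28876357 -346.28074456  425.85091717] [317.59483171 222.74860119]
```

View pics/w2.png

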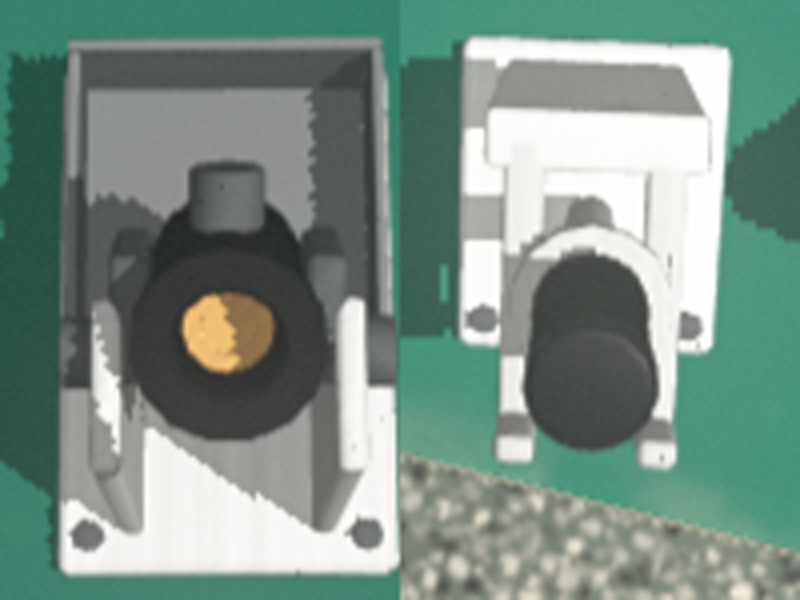

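The tube rim's circle is centred at crop (229,342), with the brass disc centred at (228.5,339.5) on about the same axis. The rod's grip top is at crop (590,386). I'll convert these to world points.

```bash
python3 - <<'E'
from h import *
np.set_printoptions(precision=2,suppress=True)
c=bot.calibration("wrist"); ct=bot.calibration("top"); cs=bot.calibration("scene")
d=np.load("pics/w_tube.npz"); f=lambda x,y: ray(c,(260+x/4-.4,130+y/4-.4),d["e"],d["M"])
m=onz(*f(229.5,342.5),118.3); print("mouth",m)
A,B=onz(*f(62,575),4),onz(*f(397,568),4); C,D=onz(*f(68,42),30),onz(*f(383,40),30)
for u in(B-A,D-C): print("edge",u,np.linalg.norm(u),"lean az",np.degrees(np.arctan2(u[1],u[0]))-90)
print("holes",[onz(*f(*p),4) for p in((88,535),(367,535))])
t=np.array(onz(*f(367,535),4)-onz(*f(88,535),4)); print(np.degrees(np.arctan2(t[1],t[0]))-90)
g=np.load("pics/w_rod.npz"); k=lambda x,y: ray(c,(270+(x-400)/4-.4,125+y/4-.4),g["e"],g["M"])
print("rod",onz(*k(590,386),161)); 
az=np.radians(216.4)
for a in(215,216.4,218):
    a=np.radians(a); tz=np.array([.5*np.cos(a),.5*np.sin(a),.866]); uv=proj(c,m-17*tz,d["e"],d["M"]); print(uv,(uv+.4-[260,130])*4)
for P,n in((m,"m"),(onz(*k(590,386),161),"r")): print(n,proj(ct,P),proj(cs,P))
h=[onz(*k(*p),116) for p in((515,455),(657,460))]; print("tips",h, "prong dir", np.mean(h,0)-onz(*k(590,386),161))
E
```

```text
mouth [ 565.65 -205.04  118.3 ]
edge [ 50.27 -65.24   0.  ] 82.36120319661599 lean az -142.38310320131396
edge [ 46.44 -61.95   0.  ] 77.42279893336516 lean az -143.13974872976758
holes [array([ 528.35, -189.68,    4.  ]), array([ 569.25, -245.1 ,    4.  ])]
-143.57769947732498
rod [ 409.14 -346.67  161.  ]
[317.17 209.04] [230.28 317.78]
[316.9  209.04] [229.2  317.76]
[316.59 209.04] [227.97 317.78]
m [251.68 203.01] [298.07 206.22]
r [338.86 302.52] [315.3  266.72]
tips [array([ 381.27, -332.11,  116.  ]), array([ 380.23, -359.83,  116.  ])] prong dir [-28.39   0.71 -45.  ]
```

```bash
python3 - <<'E'
from h import *
np.set_printoptions(precision=3,suppress=True)
bot.move_straight([409,-346.7,118.5],ori=down(0),velocity=120)
print(bot.current_eef_pos(),bot.current_contact_force())
bot.grip(0); print(bot.current_opening(),bot.current_gripper_force(),bot.current_contact_force())
bot.move_straight([409,-346.7,190],velocity=100); bot.hold(.2)
print(bot.current_opening(),bot.current_contact_force(),bot.current_time_s())
az=np.radians(216.9);l=np.array([np.cos(az),np.sin(az),0]);tz=.5*l+[0,0,.8660254]
perp=np.cross([0,0,1],l);y=np.cross(tz,perp);z=-tz;M=np.c_[np.cross(y,z),y,z]
print(M); m=np.array([565.5,-204.5,118.3])
for s in(1,-1):
  MM=M*[s,s,1]
  print([bot.inverse_kinematics(m+tz*d,quat(MM)) for d in(18,130,160)])
E
```

```text
[ 409.395 -347.037  119.113] [ 0.119 -0.1   -0.8  ]
0.24050788906200887 29.99822035431862 [-0.975 -0.814 -0.801]
0.23906006789086945 [-0.128  0.296 -0.799] 10.4083
[[-0.6    0.693  0.4  ]
 [ 0.8    0.52   0.3  ]
 [ 0.     0.5   -0.866]]
[array([ 1.093,  0.67 , -0.727,  1.932, -0.121,  0.461,  1.278]), array([ 1.109,  0.437, -0.584,  1.918, -0.399,  0.71 ,  1.52 ]), array([ 1.088,  0.38 , -0.514,  1.905, -0.451,  0.787,  1.567])]
[array([ 0.516,  0.548,  0.031,  1.966, -0.936,  0.635, -1.182]), array([ 0.518,  0.374,  0.154,  1.952, -0.793,  0.84 , -1.29 ]), array([ 0.526,  0.333,  0.176,  1.937, -0.755,  0.896, -1.317])]
```

```bash
cat >> h.py <<'E'
az=np.radians(216.9);l=np.array([np.cos(az),np.sin(az),0]);tz=.5*l+[0,0,.8660254]
perp=np.cross([0,0,1],l);_y=np.cross(tz,perp);TM=np.c_[np.cross(_y,-tz),_y,-tz]
m=np.array([565.5,-204.5,118.3])
E
python3 - <<'E'
from h import *
np.set_printoptions(precision=2,suppress=True)
bot.move_straight([409,-346.7,340],velocity=200)
bot.move_pose(m+tz*145,quat(TM)); bot.hold(.3)
a=shot("w_pre"); s=bot.camera("scene"); cv2.imwrite("pics/s_pre.png",s)
print(bot.current_time_s(),bot.current_opening(),bot.current_contact_force(),bot.current_eef_pos(),m+tz*145)
c=bot.calibration("wrist"); d=np.load("pics/w_pre.npz")
p=np.array(bot.current_eef_pos())
for n,P in(("tip",p-tz*101.5),("mouth",m)): print(n,proj(c,P,d["e"],d["M"]),proj(bot.calibration("scene"),P))
a=cv2.resize(a,(533,400)); b=cv2.resize(s[130:290,240:340],None,fx=2.5,fy=2.5,interpolation=cv2.INTER_CUBIC)
cv2.imwrite("pics/pre.png",np.hstack([a,b]))
E
```

```text
13.9333 0.2376914558010931 [-0.74 -0.19 -1.83] [ 507.53 -248.05  243.91] [ 507.52 -248.03  243.87]
tip [316.26 232.24] [297.61 197.83]
mouth [316.3  212.87] [297.8  206.17]
```

View pics/pre.png

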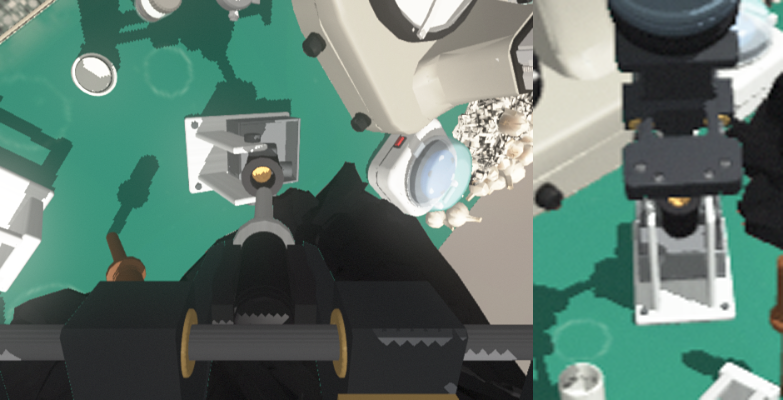

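The rod is held and its shank points up to the tube mouth (wrist at about (316,208)). I'll zoom in on the tip and mouth to measure the offset.

```bash
python3 - <<'E'
from h import *
a=cv2.imread("pics/w_pre.png")[170:290,270:370]
a=cv2.convertScaleAbs(a,alpha=1.3,beta=25)
cv2.imwrite("pics/pre2.png",cv2.resize(a,None,fx=5,fy=5,interpolation=cv2.INTER_CUBIC))
E
```

```text
(no output)
```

View pics/pre2.png

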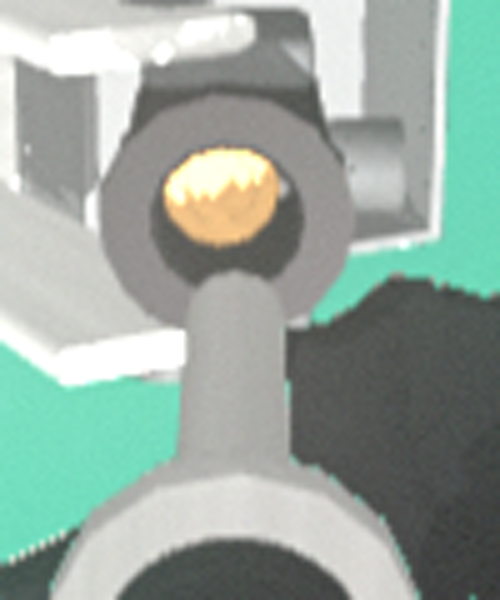

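Relative to the tip, the mouth sits about 1.5 mm towards −tool y. I'll correct for that and insert in guarded steps.

```bash
python3 - <<'E'
from h import *
np.set_printoptions(precision=2,suppress=True)
m2=m-1.4*TM[:,1]; np.save("m2.npy",m2)
for d in(115,100,90,82,76,70,64,58,52):
    bot.move_straight(m2+tz*d,ori=quat(TM),velocity=50)
    f=np.array(bot.current_contact_force()); print(d,TM.T@f,bot.current_opening(),round(((bot.current_eef_pos()-m2)@tz),1),bot.current_time_s())
    if np.linalg.norm(f)>30: print("stop"); break
E
```

```text
115 [-0.05 -0.77  0.34] 0.24221634723394317 115.0 14.6833
100 [-0.48  0.29  1.36] 0.23947904220600919 99.6 15.1333
90 [ 0.61 -1.14  1.39] 0.2410476731299508 89.6 15.4833
82 [-0.58  0.11  0.34] 0.24089804231847894 81.7 15.7917
76 [ 0.03 -1.51  1.13] 0.23845828557771795 75.7 16.0583
70 [-0.63 -0.59  0.82] 0.23876019308994417 69.8 16.325
64 [-0.07 -0.3   0.31] 0.24636815559687109 63.5 16.5917
58 [ 0.24 -1.25  1.24] 0.2357086736638091 57.6 16.8583
52 [-0.11 -1.63  0.74] 0.2380039489021109 51.6 17.125
```

No push force showed up, which is suspicious. I'll look.

```bash
python3 - <<'E'
from h import *
a=shot("w_in"); s=bot.camera("scene"); t=bot.camera("top")
a=cv2.convertScaleAbs(a[150:310,240:400],alpha=1.3,beta=25)
r=lambda i: cv2.resize(i,(400,400),interpolation=cv2.INTER_CUBIC)
cv2.imwrite("pics/in.png",np.hstack([r(a),r(s[160:280,240:360])]))
print(bot.current_eef_pos(),bot.current_ft_torque())
E
```

```text
[ 543.73466775 -220.92033811  162.66368155] [-0.44423313  0.52989173 -0.0251549 ]
```

View pics/in.png

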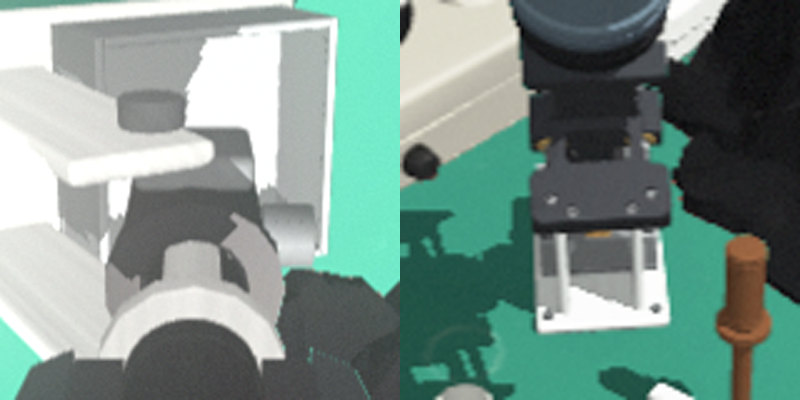

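The shank appears to be inside the bore, and brass shows in the scene view at about (299,230). I'll check whether the plug moved, and read the force without moving.

```bash
python3 - <<'E'
from h import *
np.set_printoptions(precision=2,suppress=True)
m2=np.load("m2.npy"); cs,ct,c=[bot.calibration(n) for n in("scene","top","wrist")]
def brass(im):
    h=cv2.cvtColor(im,cv2.COLOR_BGR2HSV); k=cv2.inRange(h,(12,110,120),(28,255,255))
    n,_,st,ce=cv2.connectedComponentsWithStats(k); return [(ce[i].round(1),st[i,4]) for i in range(1,n) if st[i,4]>3]
for nm,im in(("s_pre",cv2.imread("pics/s_pre.png")),("scene",bot.camera("scene")),("top0",cv2.imread("pics/top0.png")),("top",bot.camera("top")),("w",bot.camera("wrist"))): 
    print(nm,[b for b in brass(im) if nm[0]=="w" or (200<b[0][0]<345 and 130<b[0][1]<290)])
d=np.load("pics/w_in.npz")
for n,P in(("mouth",m2),("low",m2-65*tz),("plug0",m2-28*tz),("plug_pushed",m2-61*tz)): print(n,P,proj(cs,P),proj(ct,P),proj(c,P,d["e"],d["M"]))
for i in range(4): bot.hold(.05); print(TM.T@np.array(bot.current_contact_force()),TM.T@np.array(bot.current_ft_torque()))
E
```

```text
s_pre [(array([316.3, 176.6]), np.int32(7)), (array([280. , 178.5]), np.int32(4)), (array([297.8, 209.9]), np.int32(23)), (array([343.7, 234.5]), np.int32(61))]
scene [(array([314.5, 200.5]), np.int32(6)), (array([299.2, 229.8]), np.int32(8)), (array([343.5, 234.4]), np.int32(64))]
top0 [(array([249.8, 203.1]), np.int32(75)), (array([332.9, 234.6]), np.int32(167))]
top [(array([268.4, 194.8]), np.int32(5)), (array([266.3, 209.6]), np.int32(27)), (array([248.9, 220.6]), np.int32(41)), (array([332.7, 233.7]), np.int32(166))]
w [(array([411.6, 416.2]), np.int32(430)), (array([221.4, 416. ]), np.int32(430)), (array([ 54.4, 440.4]), np.int32(126)), (array([ 64. , 436.5]), np.int32(6)), (array([ 54.6, 451.9]), np.int32(14)), (array([477.7, 476.5]), np.int32(855))]
mouth [ 564.53 -205.23  117.6 ] [297.85 206.83] [251.83 203.77] [316.42 264.21]
low [ 590.52 -185.71   61.31] [298.12 217.97] [244.86 193.8 ] [316.47 225.46]
plug0 [ 575.73 -196.82   93.35] [297.97 211.8 ] [248.72 199.33] [316.44 245.09]
plug_pushed [ 588.92 -186.92   64.77] [298.1  217.33] [245.26 194.38] [316.47 227.34]
[ 0.82 -1.06  1.12] [ 0.68 -0.01 -0.06]
[-0.67 -0.79  1.8 ] [ 0.66 -0.07  0.03]
[ 0.49 -0.7   1.26] [0.7  0.01 0.  ]
[ 0.44 -0.94  0.76] [ 0.64 -0.06 -0.06]
```

The brass has left the mouth and now shows at scene (299,230), which fits the tray floor. I'll continue down to seat the collar.

```bash
python3 - <<'E'
from h import *
np.set_printoptions(precision=2,suppress=True)
m2=np.load("m2.npy")
for d in(46,40,34,30,27,24,22,20.5,19,17.5,16):
    bot.move_straight(m2+tz*d,ori=quat(TM),velocity=40)
    f=TM.T@np.array(bot.current_contact_force()); print(d,f,TM.T@np.array(bot.current_ft_torque()),round(((bot.current_eef_pos()-m2)@tz),1),bot.current_time_s())
    if -f[2]>8 or np.linalg.norm(f)>25: print("stop"); break
print(onz(*ray(bot.calibration("scene"),(299.2,229.8)),17))
a=shot("w_in2"); s=bot.camera("scene"); t=bot.camera("top")
r=lambda i: cv2.resize(i,(400,400),interpolation=cv2.INTER_CUBIC)
cv2.imwrite("pics/in2.png",np.hstack([r(cv2.convertScaleAbs(a[150:350,220:420],alpha=1.3,beta=25)),r(s[180:270,255:345])]))
E
```

```text
46 [-0.49 -0.35  0.94] [ 0.65 -0.    0.02] 45.6 17.925
40 [ 0.3  -0.05  1.28] [ 0.67  0.01 -0.01] 39.7 18.225
34 [-0.98 -1.3   1.64] [ 0.67 -0.04 -0.04] 33.7 18.525
30 [ 0.72 -0.96  0.48] [ 0.67 -0.04 -0.05] 29.8 18.775
27 [-0.34 -0.99  0.48] [ 0.72  0.01 -0.03] 26.8 19.025
24 [ 0.3  -0.3   0.63] [ 0.68 -0.02  0.03] 23.8 19.275
22 [ 0.67 -0.24  2.57] [ 0.7  -0.06 -0.01] 21.9 19.525
20.5 [-0.62  0.46  1.81] [ 0.67 -0.02 -0.03] 20.4 19.775
19 [-0.56  0.09  0.11] [ 0.62 -0.06 -0.01] 19.1 20.025
17.5 [  4.71  -1.45 -17.92] [ 0.63  1.01 -0.04] 18.9 20.275
stop
[ 601.04 -179.45   17.  ]
```

View pics/in2.png

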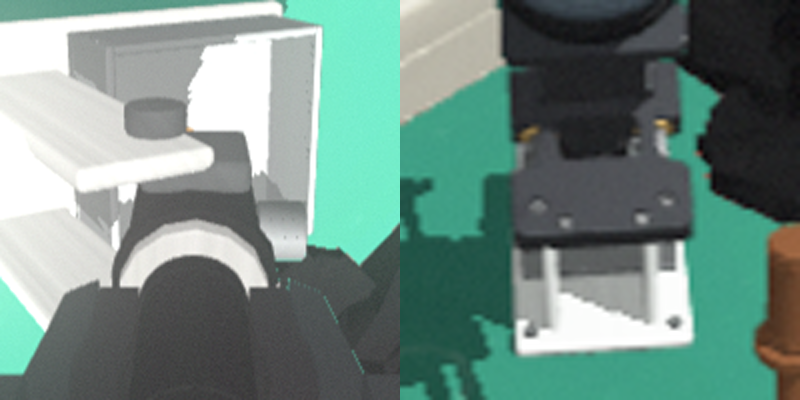

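The collar is seated at d≈18.9 mm against 18.5 expected, with an 18 N reaction. A bit of brass is visible in the tray behind the tube. Now I'll release, retreat along the axis and verify.

```bash
python3 - <<'E'
from h import *
np.set_printoptions(precision=2,suppress=True)
m2=np.load("m2.npy")
bot.move_straight(m2+tz*18.8,velocity=20); print(TM.T@np.array(bot.current_contact_force()))
bot.grip(0.5); bot.hold(.2); print(bot.current_opening(),TM.T@np.array(bot.current_contact_force()))
bot.move_straight(m2+tz*130,velocity=80)
bot.move_straight([430,-250,330],velocity=150)
bot.hold(.4)
a=shot("w_out"); s=bot.camera("scene"); t=bot.camera("top"); print(bot.current_time_s(),bot.current_contact_force())
r=lambda i: cv2.resize(i,(400,400),interpolation=cv2.INTER_CUBIC)
cv2.imwrite("pics/out.png",np.hstack([r(s[170:270,250:350]),r(t[140:260,190:310])]))
E
```

```text
[ 1.61  0.72 -5.46]
0.5003466038809269 [-0.19  0.15 -0.76]
24.5 [ 0.82 -0.33 -0.19]
```

View pics/out.png

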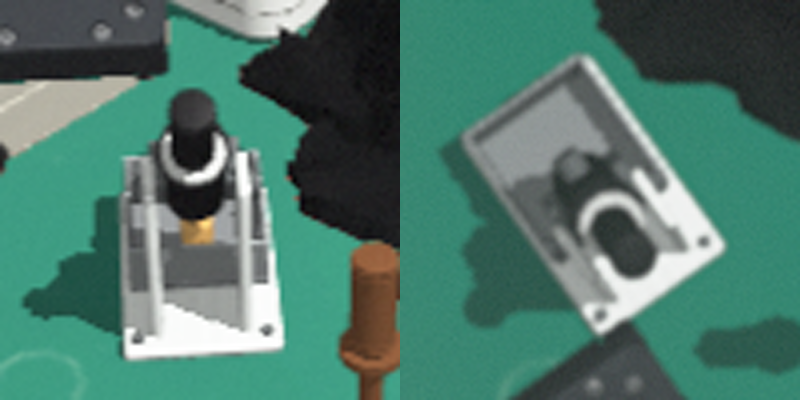

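The rod stands with its collar on the rim. The plug's brass shows in the tray below the tube, and the bystanders are untouched.

```bash
python3 -c "
from bench import bot
print(bot.hand_in())"
```

```text
the job is handed in; nothing more can be done
None
```

I handed the job in: the rod sits in the tube with its collar on the rim, and the plug's brass shows in the catch tray. The force readings between insertion steps never showed the expected 8 N push, so I can't confirm that the push-on-plug check registered.

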